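# Hold a shaft collar with its set screw on the spindle flat

## Robot

A 6-joint arm with a two-finger parallel gripper is mounted at the origin on the work surface. World frame = base frame: x ahead of the robot, y to its left, z up, the work surface at z = 0. Lengths are in m, angles in degrees, forces in N, time in s.
With the tool pointing down it reaches from about 0.325 to 0.9 m from the base axis. Payload 6.1 kg.
Tool frame: the origin (TCP) lies on the centre line of the jaws, within the pads' length; the fingertips stand robot.nose_length ahead of it and the grasp point (between the pads) lies 3 mm ahead of it (robot.nose_length is the distance from the TCP to the fingertips, in m); z points along the fingers, y is the line along which they close (so a half turn about z gives the same grasp; the last joint's range is limited). The gripper opens to 85 mm and grips with 20 to 120 N. Pads are 22 mm wide; open, the fingers measure 114 mm over their backs; the gripper's body (76 mm by 85 mm) begins 54 mm behind the grasp point. The pads swing forward as they close: fully open they stand 13 mm farther back than shut.
Start: joints at [61.874, 12.628, 87.462, -0, 79.91, -7.225], TCP at [0.223, 0.584, 0.253] pointing down, gripper open.
Joint ranges: [-170.65, 170.65], [-52.31, 119.04], [5.05, 147.46], [-71.25, 251.25], [11.57, 151.72], [-153.62, 153.62]. Speed limits (degrees/s): [147.25, 147.25, 172.46, 180, 180, 180].

## Interface

Orientations are given as [roll, pitch, yaw] about the fixed x, y, z axes, in that order (R = Rz(yaw) Ry(pitch) Rx(roll)).
In Python, from workcell import robot gives the robot as it stands.
- The arm moves only by the shell command python3 -m handwheel 'ROWS' [FORCE]. ROWS is JSON, a list of rows, each an object of numbers: "x", "y", "z": the shift along the tool's x, y, z in mm; "ax", "ay", "az": the turn, a rotation vector about the tool's x, y, z in rad; "fingers": the finger opening in mm, from 0 to 85.4. A call has 1 to 8 rows; each row is the pose to reach, as a shift and turn from the pose commanded when the call began, along the tool's axes at that moment; what a row does not reach only later rows make up. A row lasts 1/10 s, in which the tool goes at most 50 mm and 8.59 degrees, less where a joint would pass 70% of its speed; a pose out of reach is approached as far as the arm can. A call with a gripper value outside its range is refused whole. The fingers move at their own pace and stop on an object; FORCE is the grip in N (left out, the last holds). Time passes only in rows, so rows that repeat a pose let the fingers close. It gives the time, the measured TCP pose, the force, the opening and the grip force at its end, in the units of the state.
- robot.observe(): the state, without advancing time (a new reading comes with each control period).
- robot.grab_frame(name): name is "scene" or "top"; returns the picture (480x640x3 uint8, red, green, blue); there is no depth.
- robot.get_calibration(name): a dict with "fx", "fy", "cx", "cy" (pixels), "k1" (the pictures are not rectified: a ray, as slopes to the right and down, at radius r is drawn at 1 + k1 r^2 times it, then the intrinsics apply), "R" (3x3) and "t" (3): a world point X has camera coordinates R X + t. Camera axes: x right, y down, z forward; pixel columns grow to the right and rows downward; lengths in m; the calibration is good to about 2 mm. A picture is of the moment at which its call begins. get_calibration takes no time and is no camera call.
- robot.job_done(): hands the job in; it is judged then, once.
The state is a dict: "t": time; "q": joint angles; "qvel": joint speeds; "joint_torque": joint torques, N m; "position": TCP position; "ee_rot": TCP orientation; "contact_force": force on the tool from outside, world axes, zero at the start; "ft_torque": the same for the moment, N m; "finger_gap": opening from 0.0 (shut) to 1.0 (fully open); "grasp_force": force on a finger pad.
Only numpy, scipy, OpenCV 4.12 (cv2) and the standard library are available. Lean on these libraries where they do the work, as an engineer would, in place of code of your own. Each camera call takes 0.05 s, during which the arm holds its last target. There are 200 camera calls.

## Task

Click the black torque knob clockwise into its second position to free the spindle (do not turn the spindle before that), then pinch the spindle on its flat, where it feels thinner, and turn it until the flat faces the wedge on the drive unit. Slide the steel collar down over the spindle, its set screw on the flat, and press it until the brass spring washer is fully down. Finish while holding it pressed there, and leave the beaker, the jar and the vial rack alone.

Things in the scene. Friction and masses are not known exactly. Their poses are not given: they have to be found in the camera images.
- drive: Drive unit, fixed to the bench: finned aluminium block 120 (x) x 100 (y) x 50 mm high; origin at the centre of its underside. The spindle stands up on its vertical centre line. A dark steel wedge (28 mm long, 6 mm high) on its top, at its own -x side, points at the spindle: 'facing the wedge' is facing the block's own -x.
- spindle (a joint): Turning of the steel spindle about its vertical axis (rad, positive = counter-clockwise from above). At 0 its flat faces the wedge (the drive's own -x), at a that direction turned by a. Starts at 0.6 to 1.5; stops at -0.8 and 2.2; light friction (0.04 N m), stays where left. 20 mm thick, 16.5 mm across the flat; top 118 mm above the bench (3 mm bevel), 44 mm of it free above the washer.
- spindle_top (a point): Point at the upper end of the flat, in the middle of its width; the flat is 15 mm wide and runs down the whole free length; the point's -x looks out of it. It lies 6.5 mm from the spindle's axis, 115 mm above the bench. It turns with the spindle.
- washer (a joint): Sinking of the brass spring washer around the foot of the spindle (m, 0 = up, 0.008 = bottom of its travel). It is a ring, outside 34 mm, hole 24 mm, 4 mm thick; its top is 74 mm above the bench when up. A spring of 1 N per mm pushes it up (8 N at the bottom); let go, the collar rises with it.
- knob (a joint): Turning of the torque knob (rad, grows CLOCKWISE from above). It clicks at 0 (spindle held) and at 1.0 (spindle free), each at a stop: a spring of at most 0.13 N m holds it back up to the detent hump at 0.5 and snaps it on beyond. It starts at 0.
- knob_grip (a point): Point on the knob's vertical axis at grip height, 77 mm above the bench. The black knob is a bar 42 mm long (this point's x), 14 mm thick (its y), from 59 to 89 mm above the bench, over a disc 44 mm across. It stands in the middle of the fixed grey controller box, 110 x 100 x 45 mm high. The point turns with the knob.
- collar_center (a point): Centre, half-way up, of the loose steel collar: upright tube, outside 38 mm, bore 23 mm, 36 mm high, about 0.19 kg, standing on the bench at first. z is its axis. The set screw is on its own -x side at mid height; its point (5 mm wide) reaches in to 7.5 mm from the axis, so the collar goes down over the spindle only with the screw over the flat, within about 0.25 rad.
- collar: The same collar; origin at the centre of its lower rim, axes as for its centre.
- collar_screw (a point): Head of the collar's set screw (8 mm across, dark, sticking 4.5 mm out of the wall), 21 mm from the collar's axis on its -x side, at mid height.
- beaker: Bystander: open glass beaker, 68 mm across, 90 mm high; origin at the centre of its underside.
- jar: Bystander: capped amber glass jar, 56 mm across, 85 mm high; origin at the centre of its underside.
- vials: Bystander: white rack 50 x 100 x 30 mm with three capped vials, 74 mm high in all; origin at the centre of its underside.
Not all that is in view belongs to the job. What is shaped like the drive but pink is not meant.

How it is judged:
By the outcome, as a careful person would: the job done as asked, in the order asked, and still so for the second after the job is handed in, while the arm keeps its last pose, push and grip.
It also fails if it takes over 72 s, if anything falls off the work surface, if the arm or the gripper's body presses on something with over 40 N, if the wrist force passes 120 N, or if a joint passes its speed limit or range.

## Working session

There is one attempt and no reset: what is moved stays moved. The work goes in short steps, Python scripts to look and compute and a shell command to move; the robot and the scene stay as the last step left them, time stands still between calls to the robot, and variables do not carry over. Pictures are saved under pics/ and viewed, at most 10 in all, crops included, and the job is handed in when it is done.

```bash
mkdir -p pics; cat > h.py <<'E'
import numpy as np,cv2
from workcell import robot
def snap(cam,name,crop=None,scale=1):
    im=robot.grab_frame(cam)[:,:,::-1].copy()
    cv2.imwrite(f'pics/raw_{name}.png',im)
    if crop:
        a,b,c,d=crop; im=im[b:d,a:c]
    if scale!=1: im=cv2.resize(im,None,fx=scale,fy=scale,interpolation=cv2.INTER_CUBIC)
    cv2.imwrite(f'pics/{name}.png',im); return im
def px2w(cam,u,v,z):
    c=robot.get_calibration(cam); xd=(u-c['cx'])/c['fx']; yd=(v-c['cy'])/c['fy']
    x,y=xd,yd
    for _ in range(20):
        s=1+c['k1']*(x*x+y*y); x,y=xd/s,yd/s
    R=np.array(c['R']);t=np.array(c['t']); d=R.T@np.array([x,y,1]); o=-R.T@t
    return o+d*(z-o[2])/d[2]
def w2px(cam,X):
    c=robot.get_calibration(cam); p=np.array(c['R'])@np.array(X)+np.array(c['t']); x,y=p[:2]/p[2]
    s=1+c['k1']*(x*x+y*y); return np.array([c['fx']*x*s+c['cx'],c['fy']*y*s+c['cy']])
E
python3 - <<'E'
from h import *
snap('top','top1');snap('scene','scene1')
print(robot.nose_length,robot.observe())
for c in('top','scene'):
    k=robot.get_calibration(c);print(k,-np.array(k['R']).T@np.array(k['t']))
E
```

```text
0.022 {'t': 0.1, 'q': array([ 6.18736751e+01,  1.26724425e+01,  8.75206829e+01,  3.55910916e-04,
        7.99119933e+01, -7.22309785e+00]), 'qvel': array([-0.01762932, -0.1256497 , -0.10743442, -0.09259516,  0.26734785,
       -0.02088935]), 'joint_torque': array([ 1.83024116e-03, -4.98238921e+01, -3.90550661e+01, -1.26363275e-04,
        5.63856651e-03,  6.88726277e-05]), 'position': array([0.22272583, 0.58340291, 0.25227642]), 'ee_rot': array([-1.79895760e+02, -1.35644176e-02,  1.59096698e+02]), 'contact_force': array([ 0.39128938, -0.39105254, -0.58350031]), 'ft_torque': array([ 0.05304338, -0.0248668 , -0.00404472]), 'grasp_force': 0.0, 'finger_gap': 1.002841141227239}
{'fx': 457.35479827356465, 'fy': 457.35479827356465, 'cx': 320.1937753391786, 'cy': 244.05053328146587, 'k1': -0.1162858615149599, 'R': array([[-0.02935797, -0.99954846,  0.00640146],
       [-0.99366587,  0.02848901, -0.10870375],
       [ 0.1084723 , -0.00955223, -0.99405358]]), 't': array([0.09268251, 0.59230254, 1.06124   ])} [0.47615665 0.08590376 1.11872162]
{'fx': 468.81596374137473, 'fy': 468.81596374137473, 'cx': 316.75690331149684, 'cy': 243.00456581506947, 'k1': 0.021023716425202156, 'R': array([[ 0.73246729,  0.68078734, -0.00450221],
       [ 0.42604505, -0.46352505, -0.77693638],
       [-0.53101534,  0.56716234, -0.62956301]]), 't': array([-0.47526669, -0.16096666,  1.42569326])} [ 1.17376134 -0.55965606  0.77036314]
```

View pics/top1.png

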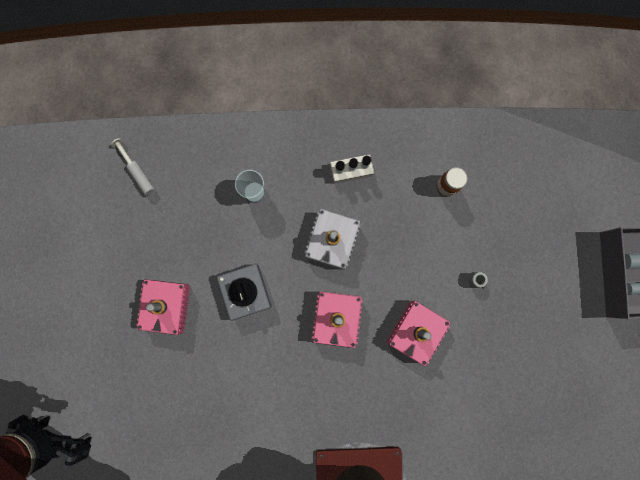

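View pics/scene1.png

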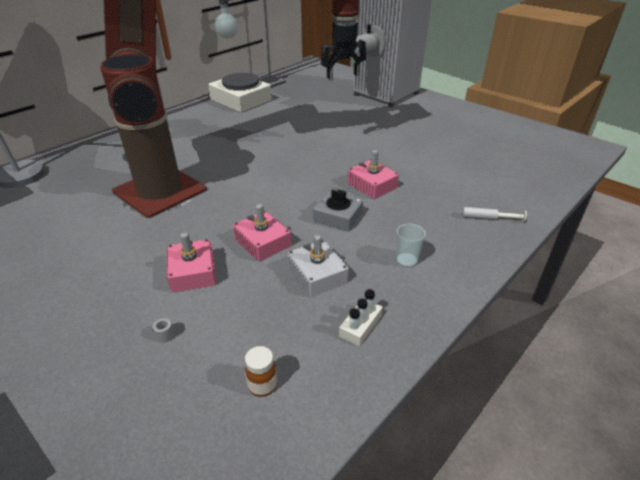

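The top view shows four drive-like blocks: pink at (163,307), (337,320) and (420,333), and bare aluminium at (333,239). I choose the aluminium one. The knob is on the grey box at (243,292), the collar is at (480,280), and the syringe at (135,170) is not part of the job. One close crop to check.

```bash
python3 - <<'E'
from h import *
im=cv2.imread('pics/raw_top1.png'); 
def c(u,v,r,s): return cv2.resize(im[v-r:v+r,u-r:u+r],(s,s),interpolation=cv2.INTER_CUBIC)
o=np.hstack([c(333,240,35,400),np.vstack([c(243,292,32,200),c(480,280,16,200)])])
cv2.imwrite('pics/c1.png',o)
for n,u,v,z in[('spindle',333,236,.118),('knob',243,292,.089),('collar',480,279,.036)]: print(n,px2w('top',u,v,z))
E
```

```text
spindle [0.60240518 0.04752242 0.118     ]
knob [0.48514737 0.25258917 0.089     ]
collar [ 0.4988224  -0.30599928  0.036     ]
```

View pics/c1.png

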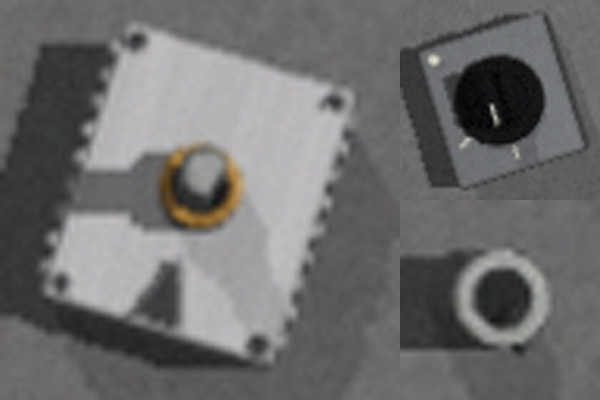

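The crop shows the aluminium block, its wedge toward the lower left, the bare spindle with brass washer, the knob's white pointer down and slightly right, and the collar's dark set screw at about (483,288).

```bash
python3 - <<'E'
from h import *
P=lambda x,y,s,o:(o[0]+x/s,o[1]+y/s)
d=[px2w('top',*P(x-2,y-2,400/70,(298,205)),.05) for x,y in[(137,42),(335,104),(260,347),(62,285)]]
d=np.array(d);print('drive',d.mean(0)); f=(d[0]+d[1]-d[2]-d[3])/2;l=(d[0]+d[3]-d[1]-d[2])/2
print(f,l,np.degrees(np.arctan2(f[1],f[0])),np.degrees(np.arctan2(-l[0],l[1])))
print('spindle',px2w('top',*P(206,168,400/70,(298,205)),.118))
s=3.125;o=(211,260)
b=np.array([px2w('top',*P(x,y,s,o),.045) for x,y in[(143,13),(188,146),(66,186),(22,52)]]);print('box',b.mean(0))
v=b[0]-b[1];print('boxyaw',np.degrees(np.arctan2(v[1],v[0])), np.linalg.norm(v),np.linalg.norm(b[1]-b[2]))
for m in[(66,142),(116,152)]:
  v=px2w('top',*P(*m,s,o),.045)-b.mean(0);print('mark',np.degrees(np.arctan2(v[1],v[0])),np.linalg.norm(v))
p1=px2w('top',*P(92,102,s,o),.089);p2=px2w('top',*P(97,125,s,o),.089);v=p2-p1;print('ptr',p1,p2,np.degrees(np.arctan2(v[1],v[0])))
c=px2w('top',*P(102,97,6.25,(464,264)),.036);sc=px2w('top',*P(118,148,6.25,(464,264)),.018);v=sc-c;print('collar',c,sc,np.degrees(np.arctan2(v[1],v[0])),np.linalg.norm(v[:2]))
for n,c,z in[('beaker',(250,187),.045),('jar',(453,182),.085),('vials',(352,165),.05)]:print(n,px2w('top',*c,z))
im=cv2.imread('pics/raw_top1.png')
k=cv2.resize(im[272:312,223:263],(400,400),interpolation=cv2.INTER_CUBIC)
k=np.clip(k.astype(float)*4,0,255).astype(np.uint8)
im=cv2.imread('pics/raw_scene1.png');q=cv2.resize(im[180:220,319:359],(400,400),interpolation=cv2.INTER_CUBIC);q=np.clip(q.astype(float)*3,0,255).astype(np.uint8)
cv2.imwrite('pics/c2.png',np.hstack([k,q]))
E
```

```text
drive [0.60493794 0.04649235 0.05      ]
[ 0.0999654 -0.0341761  0.       ] [0.0280593  0.08078266 0.        ] -18.87449591986774 -19.154317971940312
spindle [0.60589685 0.04508929 0.118     ]
box [0.486165   0.25629976 0.045     ]
boxyaw 17.661419942598343 0.10540955219792712 0.09605407441085341
mark 136.74147400227753 0.04306335551100329
mark -168.6212963256991 0.04050158232538201
ptr [0.48385847 0.25839542 0.089     ] [0.46729747 0.2550331  0.089     ] -168.52344043628023
collar [ 0.49754718 -0.30671677  0.036     ] [ 0.47779819 -0.31849407  0.018     ] -149.1902868663046 0.022994071856751043
beaker [0.73601627 0.24015791 0.045     ]
jar [ 0.72614145 -0.23916862  0.085     ]
vials [ 0.78191651 -0.0065164   0.05      ]
```

View pics/c2.png

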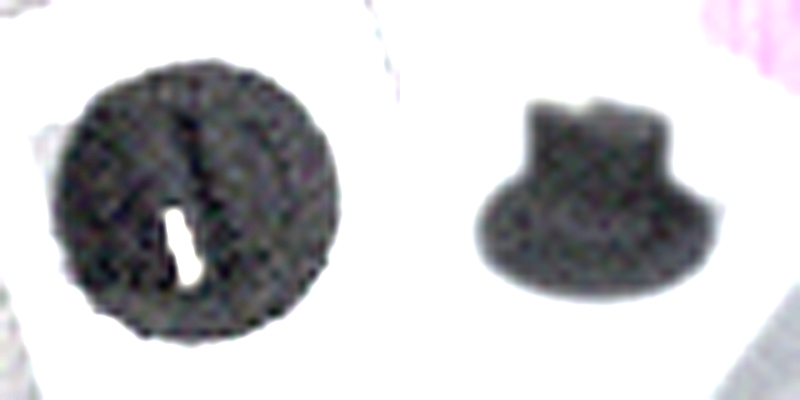

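The pointer line runs along about 12° (crop (175,215) to (190,280)), toward the "0" mark. The bar sits on that axis with the knob centred near (0.486, 0.257). Next: go above it.

```bash
cat >> h.py <<'E'
def rel(x,y,z,yaw):
    s=robot.observe();p=s['position'];w=np.radians(s['ee_rot'][2]);d=np.array([x,y,z])-p
    X=np.array([np.cos(w),np.sin(w),0]);Y=np.array([np.sin(w),-np.cos(w),0])
    a=(yaw-s['ee_rot'][2]+180)%360-180
    print('row',np.round([d@X*1e3,d@Y*1e3,-d[2]*1e3],1),'az',round(-np.radians(a),3),'| at',np.round(p,4),np.round(s['ee_rot'],2),'F',np.round(s['contact_force'],1),'gap',round(s['finger_gap']*85.4,1),'g',round(s['grasp_force'],1),'t',round(s['t'],2),'q6',round(s['q'][5],1))
E
python3 -c "
from h import *
rel(.486,.257,.16,-168)"
```

```text
row [-362.4 -211.    92.3] az -0.574 | at [0.2227 0.5834 0.2523] [-1.799e+02 -1.000e-02  1.591e+02] F [ 0.4 -0.4 -0.6] gap 85.6 g 0.0 t 0.1 q6 -7.2
```

```bash
python3 -m handwheel '[{"x":-362,"y":-211,"z":60,"az":-0.574,"fingers":50},{"x":-362,"y":-211,"z":60,"az":-0.574,"fingers":50},{"x":-362,"y":-211,"z":60,"az":-0.574,"fingers":50},{"x":-362,"y":-211,"z":60,"az":-0.574,"fingers":50},{"x":-362,"y":-211,"z":60,"az":-0.574,"fingers":50},{"x":-362,"y":-211,"z":60,"az":-0.574,"fingers":50},{"x":-362,"y":-211,"z":60,"az":-0.574,"fingers":50},{"x":-362,"y":-211,"z":60,"az":-0.574,"fingers":50}]' 60
python3 -c "
from h import *
rel(.486,.257,.13,-168)"
```

```text
row [-362.4 -211.   122.3] az -0.574 | at [0.2227 0.5834 0.2523] [-1.799e+02 -1.000e-02  1.591e+02] F [ 0.4 -0.4 -0.6] gap 85.6 g 0.0 t 0.1 q6 -7.2invalid input at $[0]: expected keys x, y, z, ax, ay, az, fingers
```

```bash
python3 -m handwheel '[{"x":-362,"y":-211,"z":60,"ax":0,"ay":0,"az":-0.574,"fingers":50},{"x":-362,"y":-211,"z":60,"ax":0,"ay":0,"az":-0.574,"fingers":50},{"x":-362,"y":-211,"z":60,"ax":0,"ay":0,"az":-0.574,"fingers":50},{"x":-362,"y":-211,"z":60,"ax":0,"ay":0,"az":-0.574,"fingers":50},{"x":-362,"y":-211,"z":60,"ax":0,"ay":0,"az":-0.574,"fingers":50},{"x":-362,"y":-211,"z":60,"ax":0,"ay":0,"az":-0.574,"fingers":50},{"x":-362,"y":-211,"z":60,"ax":0,"ay":0,"az":-0.574,"fingers":50},{"x":-362,"y":-211,"z":60,"ax":0,"ay":0,"az":-0.574,"fingers":50}]' 60
python3 -c "
from h import *
rel(.486,.257,.13,-168)"
```

```text
t: 0.9
position: [0.4661, 0.2813, 0.1975]
ee_rot: [180.0, -0.0, -168.0]
contact_force: [0.4, 0.1, 0.1]
finger_gap: 0.583
grasp_force: 0.0
row [-14.4 -27.9  67.5] az -0.0 | at [0.4661 0.2813 0.1975] [ 1.8000e+02 -1.0000e-02 -1.6801e+02] F [0.4 0.1 0.1] gap 49.8 g 0.0 t 0.9 q6 -79.2
```

```bash
python3 -m handwheel '[{"x":-14.4,"y":-28,"z":40,"ax":0,"ay":0,"az":0,"fingers":50},{"x":-14.4,"y":-28,"z":70,"ax":0,"ay":0,"az":0,"fingers":50},{"x":-14.4,"y":-28,"z":100,"ax":0,"ay":0,"az":0,"fingers":50},{"x":-14.4,"y":-28,"z":110,"ax":0,"ay":0,"az":0,"fingers":50},{"x":-14.4,"y":-28,"z":110,"ax":0,"ay":0,"az":0,"fingers":50},{"x":-14.4,"y":-28,"z":110,"ax":0,"ay":0,"az":0,"fingers":50}]' 
python3 - <<'E'
from h import *
rel(.486,.257,.086,-168)
a=snap('scene','k1',(280,130,400,240),5); 
E
```

```text
t: 1.5
position: [0.4859, 0.2592, 0.0891]
ee_rot: [180.0, 0.1, -168.0]
contact_force: [-0.0, 0.1, 1.1]
finger_gap: 0.585
grasp_force: 0.0
row [ 0.4 -2.2  3.1] az 0.0 | at [0.4859 0.2592 0.0891] [ 1.7999e+02  8.0000e-02 -1.6798e+02] F [-0.   0.1  1.1] gap 49.9 g 0.0 t 1.5 q6 -82.1
```

View pics/k1.png

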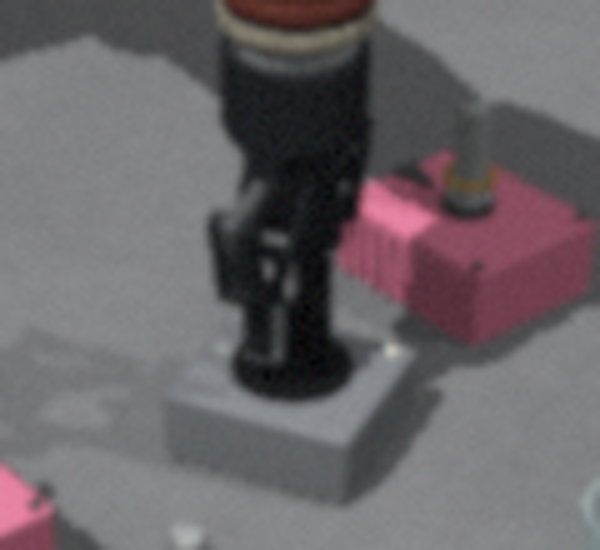

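The gripper straddles the black knob at crop (290,340). Now close on it.

```bash
python3 -m handwheel '[{"x":0,"y":-1,"z":2,"ax":0,"ay":0,"az":0,"fingers":30},{"x":0,"y":-1,"z":2,"ax":0,"ay":0,"az":0,"fingers":15},{"x":0,"y":-1,"z":2,"ax":0,"ay":0,"az":0,"fingers":0},{"x":0,"y":-1,"z":2,"ax":0,"ay":0,"az":0,"fingers":0},{"x":0,"y":-1,"z":2,"ax":0,"ay":0,"az":0,"fingers":0},{"x":0,"y":-1,"z":2,"ax":0,"ay":0,"az":0,"fingers":0}]' 50
python3 -c "
from h import *
rel(.486,.257,.086,-168);print(robot.observe()['ft_torque'])"
```

```text
t: 2.15
position: [0.4861, 0.2616, 0.0878]
ee_rot: [179.7, 0.2, -168.0]
contact_force: [-1.8, 14.0, 1.5]
finger_gap: 0.153
grasp_force: 52.8
row [ 1.  -4.5  1.8] az 0.0 | at [0.4861 0.2616 0.0878] [ 179.65    0.24 -168.  ] F [-1.8 14.   1.5] gap 13.1 g 52.8 t 2.15 q6 -82.3
[2.21526157 0.30061684 0.13552631]
```

```bash
python3 -m handwheel '[{"x":0,"y":2.5,"z":0,"ax":0,"ay":0,"az":0,"fingers":0},{"x":0,"y":4.5,"z":0,"ax":0,"ay":0,"az":0,"fingers":0},{"x":0,"y":4.5,"z":0,"ax":0,"ay":0,"az":0,"fingers":0}]' 
python3 -c "
from h import *
rel(.486,.262,.086,-168);print(robot.observe()['ft_torque'])"
```

```text
t: 2.45
position: [0.486, 0.2621, 0.0878]
ee_rot: [-179.9, 0.2, -168.0]
contact_force: [-0.2, -1.6, 6.8]
finger_gap: 0.154
grasp_force: 53.6
row [ 0.  -0.1  1.8] az 0.001 | at [0.486  0.2621 0.0878] [-179.93    0.18 -167.96] F [-0.2 -1.6  6.8] gap 13.1 g 53.6 t 2.45 q6 -81.8
[-0.39635867 -0.06720585  0.05882925]
```

```bash
python3 -m handwheel '[{"x":0,"y":0,"z":0,"ax":0,"ay":0,"az":0.13,"fingers":0},{"x":0,"y":0,"z":0,"ax":0,"ay":0,"az":0.26,"fingers":0},{"x":0,"y":0,"z":0,"ax":0,"ay":0,"az":0.39,"fingers":0},{"x":0,"y":0,"z":0,"ax":0,"ay":0,"az":0.52,"fingers":0},{"x":0,"y":0,"z":0,"ax":0,"ay":0,"az":0.65,"fingers":0},{"x":0,"y":0,"z":0,"ax":0,"ay":0,"az":0.78,"fingers":0},{"x":0,"y":0,"z":0,"ax":0,"ay":0,"az":0.9,"fingers":0},{"x":0,"y":0,"z":0,"ax":0,"ay":0,"az":0.98,"fingers":0}]' 
python3 -m handwheel '[{"x":0,"y":0,"z":0,"ax":0,"ay":0,"az":0.02,"fingers":0},{"x":0,"y":0,"z":0,"ax":0,"ay":0,"az":0.04,"fingers":0},{"x":0,"y":0,"z":0,"ax":0,"ay":0,"az":0.04,"fingers":0}]' 
python3 -c "
from h import *
rel(.486,.262,.086,135);print(robot.observe()['ft_torque'])"
```

```text
t: 3.25
position: [0.486, 0.2626, 0.0879]
ee_rot: [179.8, 0.1, 135.7]
contact_force: [-0.1, 2.0, 7.3]
finger_gap: 0.153
grasp_force: 75.3
t: 3.55
position: [0.4859, 0.2626, 0.0879]
ee_rot: [179.9, 0.2, 133.9]
contact_force: [-0.6, 1.3, 6.2]
finger_gap: 0.154
grasp_force: 92.7
row [-0.5 -0.4  1.9] az -0.02 | at [0.4859 0.2626 0.0879] [1.7986e+02 1.7000e-01 1.3386e+02] F [-0.6  1.3  6.2] gap 13.2 g 92.7 t 3.55 q6 -23.5
[0.10354509 0.14403344 2.53758546]
```

The wrist torque of 2.5 N·m shows the knob is against its stop. Release, lift and look at the knob and the spindle.

```bash
python3 -m handwheel '[{"x":0,"y":0,"z":0,"ax":0,"ay":0,"az":-0.04,"fingers":25},{"x":0,"y":0,"z":0,"ax":0,"ay":0,"az":-0.04,"fingers":45},{"x":0,"y":0,"z":0,"ax":0,"ay":0,"az":-0.04,"fingers":45},{"x":0,"y":0,"z":-40,"ax":0,"ay":0,"az":-0.04,"fingers":45},{"x":0,"y":0,"z":-80,"ax":0,"ay":0,"az":-0.04,"fingers":45},{"x":60,"y":0,"z":-120,"ax":0,"ay":0,"az":-0.04,"fingers":45},{"x":-80,"y":80,"z":-120,"ax":0,"ay":0,"az":-0.04,"fingers":45},{"x":-80,"y":80,"z":-120,"ax":0,"ay":0,"az":-0.04,"fingers":45}]' 50
python3 - <<'E'
from h import *
snap('top','t2');snap('scene','s2')
A=cv2.imread('pics/raw_t2.png');B=cv2.imread('pics/raw_s2.png')
c=lambda im,u,v,r,g=1:np.clip(g*cv2.resize(im[v-r:v+r,u-r:u+r],(300,300),interpolation=cv2.INTER_CUBIC).astype(float),0,255).astype(np.uint8)
cv2.imwrite('pics/c3.png',np.vstack([np.hstack([c(A,334,235,13),c(B,318,248,22)]),np.hstack([c(A,243,292,24,2),c(B,339,205,24,2)])]))
rel(.6,.046,.2,180)
E
```

```text
t: 4.35
position: [0.5528, 0.2722, 0.2047]
ee_rot: [179.8, 0.1, 136.1]
contact_force: [1.3, 0.9, 0.3]
finger_gap: 0.522
grasp_force: 0.0
row [-185.8 -129.4    2.7] az -0.774 | at [0.5575 0.2684 0.2027] [1.7986e+02 1.7000e-01 1.3568e+02] F [-0.3 -0.3 -0.1] gap 44.8 g 0.0 t 4.45 q6 -27.2
```

View pics/c3.png

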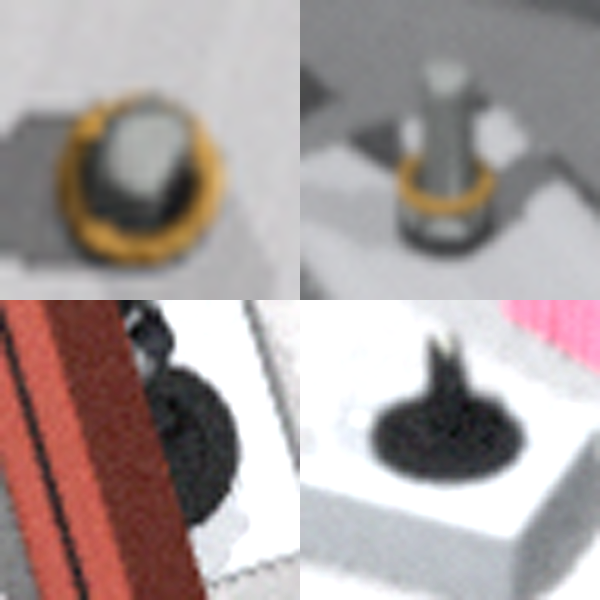

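The knob bar is now seen end-on, so it has turned. The spindle's flat looks straight on the lower right of its top (crop (190,130) to (150,205)), so it faces about 240°. Cross-check the positions with both cameras.

```bash
python3 - <<'E'
from h import *
print('washer',px2w('top',333.1,237.4,.074),px2w('scene',317.5,253.9,.074))
print('knob',px2w('top',242.7,292,.059),px2w('scene',338.5,202.9,.059))
im=cv2.imread('pics/raw_scene1.png')[310:350,140:190];g=cv2.resize(im,None,fx=10,fy=10,interpolation=cv2.INTER_CUBIC)
cv2.imwrite('pics/c4.png',g)
rel(.605,.048,.2,-120);rel(.605,.048,.2,60)
E
```

```text
washer [0.60470237 0.04571024 0.074     ] [0.61467936 0.0397652  0.074     ]
knob [0.48542686 0.2581429  0.059     ] [0.50007101 0.24648234 0.059     ]
row [-187.9 -124.5    2.7] az -1.821 | at [0.5575 0.2684 0.2027] [1.7986e+02 1.7000e-01 1.3568e+02] F [-0.3 -0.3 -0.1] gap 44.8 g 0.0 t 4.45 q6 -27.2
row [-187.9 -124.5    2.7] az 1.321 | at [0.5575 0.2684 0.2027] [1.7986e+02 1.7000e-01 1.3568e+02] F [-0.3 -0.3 -0.1] gap 44.8 g 0.0 t 4.45 q6 -27.2
```

View pics/c4.png

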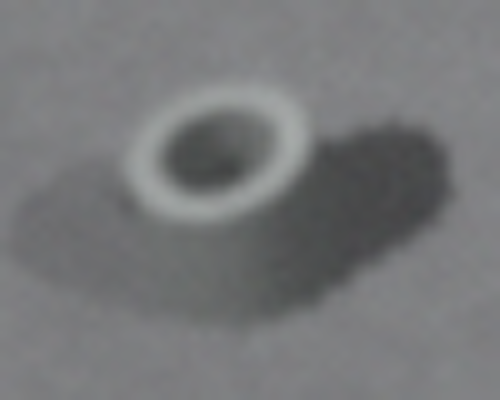

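The collar crop shows no screw on the camera side, apart from a dark speck at (125,200), which agrees with the top view's −149°. Next: move above the spindle with the jaws across the flat (yaw 150).

```bash
python3 -m handwheel '[{"x":-188,"y":-124,"z":0,"ax":0,"ay":0,"az":-0.25,"fingers":45},{"x":-188,"y":-124,"z":0,"ax":0,"ay":0,"az":-0.25,"fingers":45},{"x":-188,"y":-124,"z":0,"ax":0,"ay":0,"az":-0.25,"fingers":45},{"x":-188,"y":-124,"z":0,"ax":0,"ay":0,"az":-0.25,"fingers":45},{"x":-188,"y":-124,"z":0,"ax":0,"ay":0,"az":-0.25,"fingers":45},{"x":-188,"y":-124,"z":0,"ax":0,"ay":0,"az":-0.25,"fingers":45},{"x":-188,"y":-124,"z":0,"ax":0,"ay":0,"az":-0.25,"fingers":45}]' 40
python3 - <<'E'
from h import *
rel(.605,.047,.1,150)
print(w2px('scene',(.605,.047,.118)),'seen 317.3 236.3')
E
```

```text
t: 5.15
position: [0.6011, 0.0492, 0.2018]
ee_rot: [180.0, -0.1, 150.0]
contact_force: [0.4, 0.2, 1.3]
finger_gap: 0.529
grasp_force: 0.0
row [-4.500e+00  1.000e-01  1.018e+02] az 0.0 | at [0.6011 0.0492 0.2018] [ 1.8000e+02 -6.0000e-02  1.5001e+02] F [0.4 0.2 1.3] gap 45.2 g 0.0 t 5.15 q6 -62.8
[316.46489389 235.60780188] seen 317.3 236.3
```

```bash
python3 -m handwheel '[{"x":-2,"y":0,"z":20,"ax":0,"ay":0,"az":0,"fingers":45},{"x":-2,"y":0,"z":50,"ax":0,"ay":0,"az":0,"fingers":45},{"x":-2,"y":0,"z":80,"ax":0,"ay":0,"az":0,"fingers":45},{"x":-2,"y":0,"z":100,"ax":0,"ay":0,"az":0,"fingers":45},{"x":-2,"y":0,"z":100,"ax":0,"ay":0,"az":0,"fingers":32},{"x":-2,"y":0,"z":100,"ax":0,"ay":0,"az":0,"fingers":26},{"x":-2,"y":0,"z":100,"ax":0,"ay":0,"az":0,"fingers":0},{"x":-2,"y":0,"z":100,"ax":0,"ay":0,"az":0,"fingers":0}]' 20
python3 -m handwheel '[{"x":0,"y":0,"z":0,"ax":0,"ay":0,"az":0,"fingers":0},{"x":0,"y":0,"z":0,"ax":0,"ay":0,"az":0,"fingers":0},{"x":0,"y":0,"z":0,"ax":0,"ay":0,"az":0,"fingers":0}]' 20
python3 - <<'E'
from h import *
rel(.605,.047,.1,150);print(robot.observe()['ft_torque'])
E
```

```text
t: 5.95
position: [0.6045, 0.0508, 0.1037]
ee_rot: [179.8, 0.1, 150.2]
contact_force: [2.7, 6.7, -4.2]
finger_gap: 0.193
grasp_force: 21.3
t: 6.25
position: [0.6045, 0.0508, 0.1037]
ee_rot: [179.8, 0.1, 150.2]
contact_force: [3.0, 6.7, -5.3]
finger_gap: 0.19
grasp_force: 21.3
row [-2.3 -3.   3.7] az 0.003 | at [0.6045 0.0508 0.1037] [1.7977e+02 1.1000e-01 1.5019e+02] F [ 3.   6.7 -5.3] gap 16.3 g 21.3 t 6.25 q6 -63.0
[ 0.84855547 -0.36852516 -0.05080622]
```

```bash
python3 -m handwheel '[{"x":0,"y":1.2,"z":0,"ax":0,"ay":0,"az":0,"fingers":0},{"x":0,"y":2.4,"z":0,"ax":0,"ay":0,"az":0,"fingers":0},{"x":0,"y":2.4,"z":0,"ax":0,"ay":0,"az":0,"fingers":0},{"x":0,"y":2.4,"z":0,"ax":0,"ay":0,"az":0,"fingers":0}]' 50
python3 - <<'E'
from h import *
rel(.605,.047,.1,150);print(robot.observe()['ft_torque'])
E
```

```text
t: 6.65
position: [0.6046, 0.0509, 0.1037]
ee_rot: [180.0, 0.0, 150.2]
contact_force: [-5.3, 1.6, 6.9]
finger_gap: 0.184
grasp_force: 50.1
row [-2.3 -3.2  3.7] az 0.003 | at [0.6046 0.0509 0.1037] [1.7998e+02 3.0000e-02 1.5016e+02] F [-5.3  1.6  6.9] gap 15.7 g 50.1 t 6.65 q6 -62.8
[ 0.11257493  0.74614748 -0.02535136]
```

The opening of 15.7 mm, after the 0.9 mm offset seen on the 14 mm knob, corresponds to 16.5 mm. The pads are on the flat. Turn it 79° clockwise.

```bash
python3 -m handwheel '[{"x":-0.2,"y":0,"z":0,"ax":0,"ay":0,"az":0.14,"fingers":0},{"x":-0.5,"y":-0.1,"z":0,"ax":0,"ay":0,"az":0.28,"fingers":0},{"x":-0.7,"y":-0.2,"z":0,"ax":0,"ay":0,"az":0.42,"fingers":0},{"x":-0.9,"y":-0.3,"z":0,"ax":0,"ay":0,"az":0.56,"fingers":0},{"x":-1.1,"y":-0.4,"z":0,"ax":0,"ay":0,"az":0.7,"fingers":0},{"x":-1.3,"y":-0.6,"z":0,"ax":0,"ay":0,"az":0.84,"fingers":0},{"x":-1.4,"y":-0.8,"z":0,"ax":0,"ay":0,"az":0.98,"fingers":0},{"x":-1.6,"y":-1.0,"z":0,"ax":0,"ay":0,"az":1.12,"fingers":0}]'
python3 -m handwheel '[{"x":-0.2,"y":0,"z":0,"ax":0,"ay":0,"az":0.13,"fingers":0},{"x":-0.4,"y":0,"z":0,"ax":0,"ay":0,"az":0.262,"fingers":0},{"x":-0.4,"y":0,"z":0,"ax":0,"ay":0,"az":0.262,"fingers":0},{"x":-0.4,"y":0,"z":0,"ax":0,"ay":0,"az":0.262,"fingers":0}]'
python3 - <<'E'
from h import *
rel(.605,.047,.1,71);print(robot.observe()['ft_torque'])
E
```

```text
t: 7.45
position: [0.608, 0.0509, 0.1038]
ee_rot: [179.6, -0.2, 85.7]
contact_force: [8.8, 7.9, -2.5]
finger_gap: 0.183
grasp_force: 48.7
t: 7.85
position: [0.6087, 0.0503, 0.1038]
ee_rot: [179.6, -0.3, 70.9]
contact_force: [9.9, 8.6, -4.6]
finger_gap: 0.189
grasp_force: 50.0
row [-4.3 -2.4  3.8] az -0.001 | at [0.6087 0.0503 0.1038] [179.59  -0.3   70.95] F [ 9.9  8.6 -4.6] gap 16.2 g 50.0 t 7.85 q6 16.2
[ 1.10963937 -1.09625364 -0.00840497]
```

```bash
python3 -m handwheel '[{"x":2,"y":1,"z":0,"ax":0,"ay":0,"az":0,"fingers":0},{"x":3.5,"y":2,"z":0,"ax":0,"ay":0,"az":0,"fingers":0},{"x":3.5,"y":2,"z":0,"ax":0,"ay":0,"az":0,"fingers":0}]'
python3 - <<'E'
from h import *
rel(.605,.047,.1,71);print(robot.observe()['ft_torque'])
E
python3 -m handwheel '[{"x":0,"y":0,"z":0,"ax":0,"ay":0,"az":0,"fingers":26},{"x":0,"y":0,"z":0,"ax":0,"ay":0,"az":0,"fingers":26},{"x":0,"y":0,"z":0,"ax":0,"ay":0,"az":0,"fingers":0},{"x":0,"y":0,"z":0,"ax":0,"ay":0,"az":0,"fingers":0},{"x":0,"y":0,"z":0,"ax":0,"ay":0,"az":0,"fingers":0},{"x":0,"y":0,"z":0,"ax":0,"ay":0,"az":0,"fingers":0}]' 60
python3 - <<'E'
from h import *
rel(.605,.047,.1,71);print(robot.observe()['ft_torque'])
E
```

```text
t: 8.15
position: [0.6089, 0.0505, 0.1037]
ee_rot: [179.9, 0.1, 71.0]
contact_force: [-2.7, -2.0, 7.5]
finger_gap: 0.183
grasp_force: 50.9
row [-4.6 -2.6  3.7] az -0.001 | at [0.6089 0.0505 0.1037] [1.7991e+02 6.0000e-02 7.0970e+01] F [-2.7 -2.   7.5] gap 15.6 g 50.9 t 8.15 q6 16.5
[-0.3593398   0.67828716 -0.01858455]
t: 8.75
position: [0.609, 0.0511, 0.1024]
ee_rot: [179.9, -0.0, 71.0]
contact_force: [4.5, -2.1, -2.1]
finger_gap: 0.185
grasp_force: 59.1
row [-5.2 -2.5  2.4] az -0.0 | at [0.609  0.0511 0.1024] [ 1.799e+02 -1.000e-02  7.098e+01] F [ 4.5 -2.1 -2.1] gap 15.8 g 59.1 t 8.75 q6 16.5
[-0.26504509 -0.79009363  0.06105695]
```

The flat is re-seated (15.8 mm) and the tool y axis lies along 161°. From the two pinches the spindle axis is about (0.606, 0.048). Release, rise and head for the collar.

```bash
python3 -m handwheel '[{"x":0,"y":0,"z":0,"ax":0,"ay":0,"az":0,"fingers":32},{"x":0,"y":0,"z":0,"ax":0,"ay":0,"az":0,"fingers":45},{"x":0,"y":0,"z":0,"ax":0,"ay":0,"az":0,"fingers":45},{"x":0,"y":0,"z":-40,"ax":0,"ay":0,"az":0,"fingers":45},{"x":0,"y":0,"z":-80,"ax":0,"ay":0,"az":0,"fingers":60},{"x":0,"y":0,"z":-100,"ax":0,"ay":0,"az":0,"fingers":70},{"x":0,"y":0,"z":-100,"ax":0,"ay":0,"az":0,"fingers":70}]' 20
python3 - <<'E'
from h import *
rel(.4975,-.306,.12,-9)
E
```

```text
t: 9.45
position: [0.6105, 0.0515, 0.2067]
ee_rot: [179.6, -0.1, 71.0]
contact_force: [0.5, -0.5, -0.6]
finger_gap: 0.818
grasp_force: 0.0
row [-374.8    9.6   86.7] az 1.396 | at [0.6105 0.0515 0.2067] [ 1.796e+02 -1.300e-01  7.099e+01] F [ 0.5 -0.5 -0.6] gap 69.9 g 0.0 t 9.45 q6 16.5
```

```bash
python3 -m handwheel '[{"x":-375,"y":10,"z":0,"ax":0,"ay":0,"az":1.396,"fingers":70},{"x":-375,"y":10,"z":0,"ax":0,"ay":0,"az":1.396,"fingers":70},{"x":-375,"y":10,"z":0,"ax":0,"ay":0,"az":1.396,"fingers":70},{"x":-375,"y":10,"z":0,"ax":0,"ay":0,"az":1.396,"fingers":70},{"x":-375,"y":10,"z":0,"ax":0,"ay":0,"az":1.396,"fingers":70},{"x":-375,"y":10,"z":0,"ax":0,"ay":0,"az":1.396,"fingers":70},{"x":-375,"y":10,"z":0,"ax":0,"ay":0,"az":1.396,"fingers":70},{"x":-375,"y":10,"z":0,"ax":0,"ay":0,"az":1.396,"fingers":70}]' 20
python3 - <<'E'
from h import *
rel(.4975,-.306,.034,-9)
A=robot.grab_frame('top')[:,:,::-1]
c=lambda im,u,v,r:cv2.resize(im[v-r:v+r,u-r:u+r],(400,400),interpolation=cv2.INTER_CUBIC)
cv2.imwrite('pics/c5.png',np.hstack([c(A,334,237,16),c(A,480,280,20)]))
E
```

```text
t: 10.25
position: [0.4931, -0.3093, 0.2003]
ee_rot: [-180.0, 0.1, 1.7]
contact_force: [0.4, 0.4, 0.9]
finger_gap: 0.821
grasp_force: 0.0
row [  4.5  -3.1 166.3] az 0.187 | at [ 0.4931 -0.3093  0.2003] [-1.7995e+02  1.4000e-01  1.7100e+00] F [0.4 0.4 0.9] gap 70.1 g 0.0 t 10.25 q6 48.5
```

View pics/c5.png

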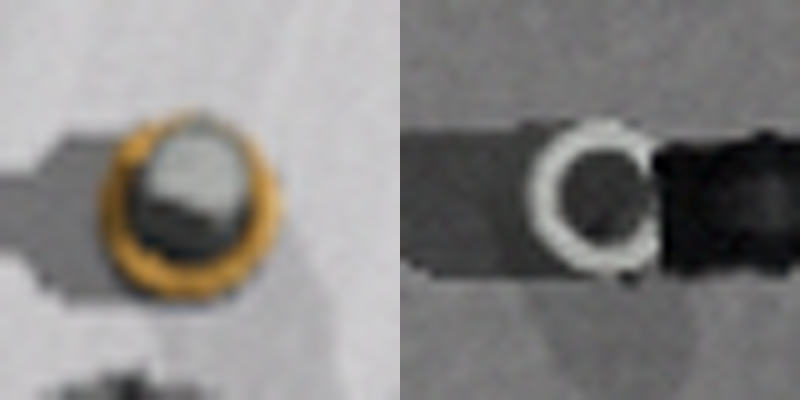

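The flat edge now runs from (145,195) to (225,222), so it faces 161°, the wedge. The collar's screw shows at (628,282), consistent with −149°. Descend and pinch to centre the collar.

```bash
python3 -m handwheel '[{"x":4.5,"y":-3,"z":0,"ax":0,"ay":0,"az":0.1,"fingers":70},{"x":4.5,"y":-3,"z":40,"ax":0,"ay":0,"az":0.187,"fingers":70},{"x":4.5,"y":-3,"z":80,"ax":0,"ay":0,"az":0.187,"fingers":70},{"x":4.5,"y":-3,"z":120,"ax":0,"ay":0,"az":0.187,"fingers":70},{"x":4.5,"y":-3,"z":150,"ax":0,"ay":0,"az":0.187,"fingers":70},{"x":4.5,"y":-3,"z":164,"ax":0,"ay":0,"az":0.187,"fingers":65},{"x":4.5,"y":-3,"z":164,"ax":0,"ay":0,"az":0.187,"fingers":60}]' 20
python3 - <<'E'
from h import *
rel(.4975,-.306,.034,-9)
E
```

```text
t: 11.0
position: [0.4978, -0.3013, 0.0348]
ee_rot: [-179.8, 0.3, -8.5]
contact_force: [-0.0, -0.9, -0.6]
finger_gap: 0.701
grasp_force: 0.0
row [0.4 4.7 0.8] az 0.009 | at [ 0.4978 -0.3013  0.0348] [-179.81    0.32   -8.46] F [-0.  -0.9 -0.6] gap 59.9 g 0.0 t 11.0 q6 59.5
```

```bash
python3 -m handwheel '[{"x":0,"y":4,"z":0,"ax":0,"ay":0,"az":0,"fingers":50},{"x":0,"y":4,"z":0,"ax":0,"ay":0,"az":0,"fingers":44},{"x":0,"y":4,"z":0,"ax":0,"ay":0,"az":0,"fingers":36},{"x":0,"y":4,"z":0,"ax":0,"ay":0,"az":0,"fingers":36},{"x":0,"y":4,"z":0,"ax":0,"ay":0,"az":0,"fingers":36},{"x":0,"y":4,"z":0,"ax":0,"ay":0,"az":0,"fingers":36}]' 20
python3 - <<'E'
from h import *
rel(.4975,-.306,.034,-9)
E
python3 -m handwheel '[{"x":0,"y":0,"z":0,"ax":0,"ay":0,"az":0,"fingers":50},{"x":0,"y":0,"z":0,"ax":0,"ay":0,"az":0,"fingers":58},{"x":0,"y":0,"z":0,"ax":0,"ay":0,"az":0,"fingers":58}]' 20
python3 - <<'E'
from h import *
rel(.4975,-.306,.034,71)
E
```

```text
t: 11.6
position: [0.5006, -0.3081, 0.0403]
ee_rot: [179.9, -0.2, -8.5]
contact_force: [-0.2, 1.2, 7.2]
finger_gap: 0.425
grasp_force: 9.3
row [-3.3 -1.7  6.3] az 0.009 | at [ 0.5006 -0.3081  0.0403] [179.9   -0.18  -8.49] F [-0.2  1.2  7.2] gap 36.3 g 9.3 t 11.6 q6 59.2
t: 11.9
position: [0.4991, -0.3071, 0.0381]
ee_rot: [180.0, 0.0, -8.5]
contact_force: [0.4, 0.4, -0.6]
finger_gap: 0.679
grasp_force: 0.0
row [-1.8 -0.9  4.1] az -1.387 | at [ 0.4991 -0.3071  0.0381] [ 1.80e+02  1.00e-02 -8.49e+00] F [ 0.4  0.4 -0.6] gap 58.0 g 0.0 t 11.9 q6 59.2
```

```bash
python3 -m handwheel '[{"x":0,"y":0,"z":0,"ax":0,"ay":0,"az":-1.387,"fingers":58},{"x":0,"y":0,"z":0,"ax":0,"ay":0,"az":-1.387,"fingers":58},{"x":0,"y":0,"z":0,"ax":0,"ay":0,"az":-1.387,"fingers":58},{"x":0,"y":0,"z":0,"ax":0,"ay":0,"az":-1.387,"fingers":58},{"x":0,"y":0,"z":0,"ax":0,"ay":0,"az":-1.387,"fingers":58},{"x":0,"y":0,"z":0,"ax":0,"ay":0,"az":-1.387,"fingers":58},{"x":0,"y":0,"z":0,"ax":0,"ay":0,"az":-1.387,"fingers":58},{"x":0,"y":0,"z":0,"ax":0,"ay":0,"az":-1.387,"fingers":58}]' 20
python3 -m handwheel '[{"x":0,"y":0,"z":0,"ax":0,"ay":0,"az":-0.15,"fingers":58},{"x":0,"y":0,"z":0,"ax":0,"ay":0,"az":-0.187,"fingers":58},{"x":0,"y":0,"z":0,"ax":0,"ay":0,"az":-0.187,"fingers":50},{"x":0,"y":0,"z":0,"ax":0,"ay":0,"az":-0.187,"fingers":42},{"x":0,"y":0,"z":0,"ax":0,"ay":0,"az":-0.187,"fingers":30},{"x":0,"y":0,"z":0,"ax":0,"ay":0,"az":-0.187,"fingers":30},{"x":0,"y":0,"z":0,"ax":0,"ay":0,"az":-0.187,"fingers":30}]' 20
python3 - <<'E'
from h import *
rel(.499,-.307,.034,71)
E
python3 -m handwheel '[{"x":0,"y":0,"z":0,"ax":0,"ay":0,"az":0,"fingers":50},{"x":0,"y":0,"z":0,"ax":0,"ay":0,"az":0,"fingers":58},{"x":0,"y":0,"z":0,"ax":0,"ay":0,"az":0.14,"fingers":58},{"x":0,"y":0,"z":0,"ax":0,"ay":0,"az":0.28,"fingers":58},{"x":0,"y":0,"z":0,"ax":0,"ay":0,"az":0.42,"fingers":58},{"x":0,"y":0,"z":0,"ax":0,"ay":0,"az":0.56,"fingers":58},{"x":0,"y":0,"z":0,"ax":0,"ay":0,"az":0.7,"fingers":58},{"x":0,"y":0,"z":0,"ax":0,"ay":0,"az":0.7,"fingers":58}]' 20
python3 - <<'E'
from h import *
rel(.499,-.307,.034,31)
E
```

```text
t: 12.7
position: [0.4991, -0.3071, 0.0378]
ee_rot: [-180.0, -0.0, 60.6]
contact_force: [0.3, -0.2, 0.5]
finger_gap: 0.68
grasp_force: 0.0
t: 13.4
position: [0.4992, -0.3071, 0.0382]
ee_rot: [-180.0, -0.0, 71.0]
contact_force: [-0.3, 0.7, 1.1]
finger_gap: 0.438
grasp_force: 20.2
row [ 0.1 -0.2  4.2] az -0.001 | at [ 0.4992 -0.3071  0.0382] [-179.98   -0.     70.96] F [-0.3  0.7  1.1] gap 37.4 g 20.2 t 13.4 q6 -20.3
t: 14.2
position: [0.4993, -0.3072, 0.0381]
ee_rot: [180.0, -0.0, 30.8]
contact_force: [-0.3, 0.0, 0.1]
finger_gap: 0.681
grasp_force: 0.0
row [-0.2 -0.3  4.1] az -0.004 | at [ 0.4993 -0.3072  0.0381] [ 1.7999e+02 -1.0000e-02  3.0800e+01] F [-0.3  0.   0.1] gap 58.2 g 0.0 t 14.2 q6 19.9
```

```bash
python3 -m handwheel '[{"x":0,"y":0,"z":4,"ax":0,"ay":0,"az":0,"fingers":50},{"x":0,"y":0,"z":4,"ax":0,"ay":0,"az":0,"fingers":42},{"x":0,"y":0,"z":4,"ax":0,"ay":0,"az":0,"fingers":30},{"x":0,"y":0,"z":4,"ax":0,"ay":0,"az":0,"fingers":30},{"x":0,"y":0,"z":4,"ax":0,"ay":0,"az":0,"fingers":30},{"x":0,"y":0,"z":4,"ax":0,"ay":0,"az":0,"fingers":30}]' 60
python3 - <<'E'
from h import *
rel(.499,-.307,.034,31)
E
python3 -m handwheel '[{"x":0,"y":0,"z":-20,"ax":0,"ay":0,"az":0,"fingers":30},{"x":0,"y":0,"z":-60,"ax":0,"ay":0,"az":0,"fingers":30},{"x":0,"y":0,"z":-100,"ax":0,"ay":0,"az":0,"fingers":30},{"x":0,"y":0,"z":-140,"ax":0,"ay":0,"az":0,"fingers":30},{"x":0,"y":0,"z":-160,"ax":0,"ay":0,"az":0,"fingers":30},{"x":0,"y":0,"z":-160,"ax":0,"ay":0,"az":0,"fingers":30}]' 60
python3 - <<'E'
from h import *
rel(.6061,.048,.18,-19)
A=robot.grab_frame('scene')[:,:,::-1];B=robot.grab_frame('top')[:,:,::-1]
def c(im,cam):
  u,v=w2px(cam,(.499,-.307,.17)).astype(int);r=25;return cv2.resize(im[v-r:v+r,u-r:u+r],(400,400),interpolation=cv2.INTER_CUBIC)
cv2.imwrite('pics/c6.png',np.hstack([c(A,'scene'),c(B,'top')]))
E
```

```text
t: 14.8
position: [0.4993, -0.3071, 0.034]
ee_rot: [-180.0, 0.0, 30.9]
contact_force: [0.2, -0.5, -0.1]
finger_gap: 0.415
grasp_force: 60.1
row [-0.2 -0.2  0. ] az -0.002 | at [ 0.4993 -0.3071  0.034 ] [-180.      0.     30.89] F [ 0.2 -0.5 -0.1] gap 35.4 g 60.1 t 14.8 q6 19.8
t: 15.4
position: [0.5011, -0.3086, 0.1983]
ee_rot: [179.6, -0.1, 30.9]
contact_force: [0.2, -0.2, -2.0]
finger_gap: 0.415
grasp_force: 60.4
row [ 273.2 -252.1   18.3] az 0.871 | at [ 0.5011 -0.3086  0.1983] [ 1.796e+02 -1.400e-01  3.089e+01] F [ 0.2 -0.2 -2. ] gap 35.4 g 60.4 t 15.4 q6 19.8
```

View pics/c6.png

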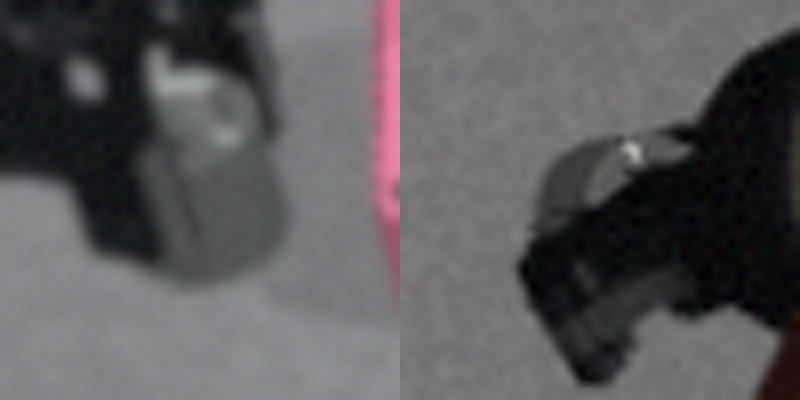

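The collar is held upright, about 180 mm above the bench. Carry it above the spindle with the screw turned to 161°.

```bash
python3 -m handwheel '[{"x":273,"y":-252,"z":0,"ax":0,"ay":0,"az":0.871,"fingers":30},{"x":273,"y":-252,"z":0,"ax":0,"ay":0,"az":0.871,"fingers":30},{"x":273,"y":-252,"z":0,"ax":0,"ay":0,"az":0.871,"fingers":30},{"x":273,"y":-252,"z":0,"ax":0,"ay":0,"az":0.871,"fingers":30},{"x":273,"y":-252,"z":0,"ax":0,"ay":0,"az":0.871,"fingers":30},{"x":273,"y":-252,"z":0,"ax":0,"ay":0,"az":0.871,"fingers":30},{"x":273,"y":-252,"z":0,"ax":0,"ay":0,"az":0.871,"fingers":30},{"x":273,"y":-252,"z":0,"ax":0,"ay":0,"az":0.871,"fingers":30}]'
python3 -m handwheel '[{"x":0,"y":0,"z":0,"ax":0,"ay":0,"az":0,"fingers":30},{"x":0,"y":0,"z":0,"ax":0,"ay":0,"az":0,"fingers":30},{"x":0,"y":0,"z":0,"ax":0,"ay":0,"az":0,"fingers":30}]'
python3 - <<'E'
from h import *
rel(.6061,.048,.165,-19)
E
```

```text
t: 16.3
position: [0.6029, 0.0518, 0.1907]
ee_rot: [179.9, 0.3, -19.1]
contact_force: [0.5, -0.7, -1.3]
finger_gap: 0.414
grasp_force: 60.5
t: 16.6
position: [0.6031, 0.0483, 0.1921]
ee_rot: [179.9, 0.2, -19.1]
contact_force: [0.4, -0.6, -2.2]
finger_gap: 0.418
grasp_force: 60.7
row [ 2.9 -0.7 27.1] az -0.001 | at [0.6031 0.0483 0.1921] [179.91   0.18 -19.06] F [ 0.4 -0.6 -2.2] gap 35.7 g 60.7 t 16.6 q6 106.2
```

```bash
python3 -m handwheel '[{"x":3,"y":-0.7,"z":15,"ax":0,"ay":0,"az":0,"fingers":30},{"x":3,"y":-0.7,"z":30,"ax":0,"ay":0,"az":0,"fingers":30},{"x":3,"y":-0.7,"z":34,"ax":0,"ay":0,"az":0,"fingers":30},{"x":3,"y":-0.7,"z":34,"ax":0,"ay":0,"az":0,"fingers":30},{"x":3,"y":-0.7,"z":34,"ax":0,"ay":0,"az":0,"fingers":30}]'
python3 - <<'E'
from h import *
rel(.6061,.048,.152,-19)
E
```

```text
t: 17.1
position: [0.6073, 0.0486, 0.1599]
ee_rot: [180.0, 0.0, -19.1]
contact_force: [-0.1, 0.4, -1.7]
finger_gap: 0.413
grasp_force: 60.7
row [-1.   0.9  7.9] az -0.001 | at [0.6073 0.0486 0.1599] [ 1.800e+02  2.000e-02 -1.906e+01] F [-0.1  0.4 -1.7] gap 35.3 g 60.7 t 17.1 q6 106.2
```

```bash
python3 -m handwheel '[{"x":-1,"y":0.9,"z":2,"ax":0,"ay":0,"az":0,"fingers":30},{"x":-1,"y":0.9,"z":6,"ax":0,"ay":0,"az":0,"fingers":30},{"x":-1,"y":0.9,"z":10,"ax":0,"ay":0,"az":0,"fingers":30},{"x":-1,"y":0.9,"z":13,"ax":0,"ay":0,"az":0,"fingers":30},{"x":-1,"y":0.9,"z":13,"ax":0,"ay":0,"az":0,"fingers":30}]'
python3 - <<'E'
from h import *
rel(.6061,.048,.14,-19);print(robot.observe()['ft_torque'])
E
```

```text
t: 17.6
position: [0.6056, 0.0485, 0.1463]
ee_rot: [180.0, 0.1, -19.0]
contact_force: [0.5, 0.2, -1.8]
finger_gap: 0.417
grasp_force: 60.7
row [0.6 0.3 6.3] az -0.0 | at [0.6056 0.0485 0.1463] [ 1.7998e+02  7.0000e-02 -1.9030e+01] F [ 0.5  0.2 -1.8] gap 35.6 g 60.7 t 17.6 q6 106.2
[ 0.04482001 -0.03022684 -0.00621742]
```

No contact, with the rim about 6 mm below the spindle top. It is entering, so continue to just past where the screw meets the flat.

```bash
python3 -m handwheel '[{"x":0,"y":0,"z":4,"ax":0,"ay":0,"az":0,"fingers":30},{"x":0,"y":0,"z":8,"ax":0,"ay":0,"az":0,"fingers":30},{"x":0,"y":0,"z":12,"ax":0,"ay":0,"az":0,"fingers":30},{"x":0,"y":0,"z":16,"ax":0,"ay":0,"az":0,"fingers":30},{"x":0,"y":0,"z":18,"ax":0,"ay":0,"az":0,"fingers":30},{"x":0,"y":0,"z":18,"ax":0,"ay":0,"az":0,"fingers":30}]'
python3 - <<'E'
from h import *
rel(.6061,.048,.108,-19);print(robot.observe()['ft_torque'])
E
```

```text
t: 18.2
position: [0.6058, 0.0484, 0.1285]
ee_rot: [180.0, 0.0, -19.0]
contact_force: [-0.5, -0.3, -2.6]
finger_gap: 0.417
grasp_force: 60.7
row [ 0.4  0.3 20.5] az -0.001 | at [0.6058 0.0484 0.1285] [ 1.7999e+02  5.0000e-02 -1.9040e+01] F [-0.5 -0.3 -2.6] gap 35.6 g 60.7 t 18.2 q6 106.2
[ 0.01959037 -0.02071947  0.02195161]
```

The screw has passed the bevel freely. Go down to the washer and press.

```bash
python3 -m handwheel '[{"x":0,"y":0,"z":5,"ax":0,"ay":0,"az":0,"fingers":30},{"x":0,"y":0,"z":10,"ax":0,"ay":0,"az":0,"fingers":30},{"x":0,"y":0,"z":15,"ax":0,"ay":0,"az":0,"fingers":30},{"x":0,"y":0,"z":20,"ax":0,"ay":0,"az":0,"fingers":30},{"x":0,"y":0,"z":24,"ax":0,"ay":0,"az":0,"fingers":30},{"x":0,"y":0,"z":27,"ax":0,"ay":0,"az":0,"fingers":30},{"x":0,"y":0,"z":27,"ax":0,"ay":0,"az":0,"fingers":30},{"x":0,"y":0,"z":27,"ax":0,"ay":0,"az":0,"fingers":30}]' 80
python3 - <<'E'
from h import *
rel(.6061,.048,.1,-19);print(robot.observe()['ft_torque'])
E
```

```text
t: 19.0
position: [0.6061, 0.0483, 0.1025]
ee_rot: [180.0, 0.0, -19.0]
contact_force: [-3.0, 0.5, 3.1]
finger_gap: 0.41
grasp_force: 82.4
row [0.1 0.3 2.5] az -0.001 | at [0.6061 0.0483 0.1025] [ 1.7999e+02  1.0000e-02 -1.9030e+01] F [-3.   0.5  3.1] gap 35.1 g 82.4 t 19.0 q6 106.2
[0.00269747 0.56015785 0.00392814]
```

```bash
python3 -m handwheel '[{"x":0,"y":0,"z":2,"ax":0,"ay":0,"az":0,"fingers":30},{"x":0,"y":0,"z":4,"ax":0,"ay":0,"az":0,"fingers":30},{"x":0,"y":0,"z":6,"ax":0,"ay":0,"az":0,"fingers":30},{"x":0,"y":0,"z":6,"ax":0,"ay":0,"az":0,"fingers":30},{"x":0,"y":0,"z":6,"ax":0,"ay":0,"az":0,"fingers":30}]' 80
python3 - <<'E'
from h import *
rel(.6061,.048,.1,-19);print(robot.observe()['ft_torque'])
E
```

```text
t: 19.5
position: [0.6067, 0.0484, 0.0998]
ee_rot: [180.0, -0.1, -19.0]
contact_force: [-13.2, -0.4, 25.0]
finger_gap: 0.411
grasp_force: 85.0
row [-0.4  0.5 -0.2] az -0.0 | at [0.6067 0.0484 0.0998] [ 1.800e+02 -6.000e-02 -1.901e+01] F [-13.2  -0.4  25. ] gap 35.1 g 85.0 t 19.5 q6 106.2
[-0.0726117   2.22871082 -0.00827675]
```

At the bottom stop: the rim is at 66 mm and the push is 25 N. Ease the side load and the push a little, then check it holds.

```bash
python3 -m handwheel '[{"x":-1,"y":0,"z":-0.5,"ax":0,"ay":0,"az":0,"fingers":30},{"x":-2,"y":0,"z":-0.5,"ax":0,"ay":0,"az":0,"fingers":30},{"x":-2,"y":0,"z":-0.5,"ax":0,"ay":0,"az":0,"fingers":30},{"x":-2,"y":0,"z":-0.5,"ax":0,"ay":0,"az":0,"fingers":30},{"x":-2,"y":0,"z":-0.5,"ax":0,"ay":0,"az":0,"fingers":30},{"x":-2,"y":0,"z":-0.5,"ax":0,"ay":0,"az":0,"fingers":30},{"x":-2,"y":0,"z":-0.5,"ax":0,"ay":0,"az":0,"fingers":30}]' 80
python3 - <<'E'
from h import *
rel(.6061,.048,.1,-19)
A=robot.grab_frame('scene')[:,:,::-1]
cv2.imwrite('pics/c7.png',cv2.resize(A[205:285,268:368],(600,480),interpolation=cv2.INTER_CUBIC))
rel(.6061,.048,.1,-19)
E
```

```text
t: 20.2
position: [0.6063, 0.0484, 0.0999]
ee_rot: [-180.0, -0.3, -19.0]
contact_force: [-5.1, -2.0, 15.2]
finger_gap: 0.408
grasp_force: 83.9
row [-0.1  0.5 -0.1] az -0.0 | at [0.6063 0.0484 0.0999] [-179.97   -0.28  -19.03] F [-5.1 -2.  15.2] gap 34.9 g 83.9 t 20.2 q6 106.2
row [-0.1  0.5 -0.1] az -0.001 | at [0.6063 0.0484 0.0999] [-179.97   -0.28  -19.03] F [-4.3 -1.7 16.4] gap 34.8 g 83.9 t 20.25 q6 106.2
```

View pics/c7.png

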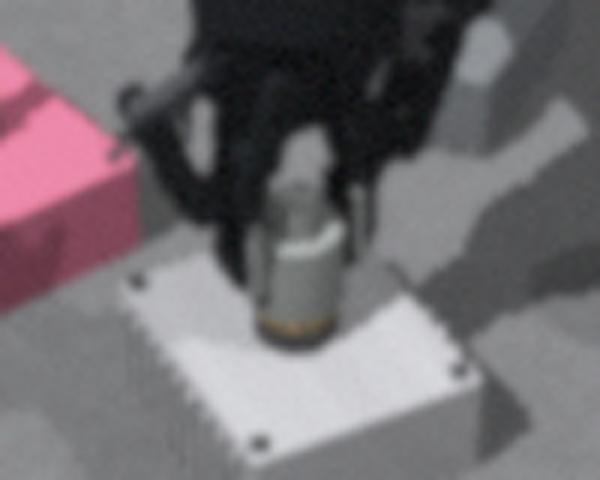

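The collar sits over the spindle on the washer (crop (300,325)), held steady with about 18 N of push against the 8 N spring. Hand it in.

```bash
python3 -c "
from workcell import robot
print(robot.job_done())"
```

```text
the job is handed in; nothing more can be done
None
```

I handed the job in at about 20 s: the knob is clicked to its second position, the flat faces the wedge, and the collar is held down on the washer at the bottom of its travel (rim at about 66 mm, about 18 N of push); the beaker, jar and rack were left alone, and no verdict came back.

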